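# Hang the work lamp on the rack hook and tug it home

## Robot

A 6-joint arm with a two-finger parallel gripper is mounted at the origin on the work surface. World frame = base frame: x ahead of the robot, y to its left, z up, the work surface at z = 0. Lengths are in m, angles in rad, forces in N, time in s.
With the tool pointing down it reaches from about 0.35 to 0.775 m from the base axis. Payload 5.5 kg.
Tool frame: the origin (TCP) lies midway between the tips of the shut fingers; the grasp point (between the pads) lies env.tcp_to_grasp behind it (env.tcp_to_grasp is the distance from the TCP to the grasp point, in m); z points along the fingers, y is the direction in which the jaws open and shut (so a half turn about z gives the same grasp; the last joint's range is limited). The gripper opens to 85 mm and grips with 20 to 120 N. Pads are 22 mm wide; open, the fingers measure 114 mm over their backs; the gripper's body (76 mm by 85 mm) begins 54 mm behind the grasp point. The pads swing forward as they close: fully open they stand 13 mm farther back than shut.
Start: joints at [-1.328, 0.313, 0.046, 1.304, 0, 1.431], TCP at [0.215, -0.533, 0.231] pointing down, gripper open.
Joint ranges: [-2.76, 2.76], [-0.86, 1.69], [-1.03, 1.26], [-2.2, 2.34], [-1.47, 1.5], [-3.14, 3.14]. Speed limits (rad/s): [2.57, 2.57, 3.14, 3.14, 3.14, 3.14].

## Interface

Orientations are given as a unit quaternion [w, x, y, z].
In Python, from workcell import env gives the robot as it stands.
- The arm moves only by the shell command python3 -m handwheel 'ROWS' [OPENING] [FORCE]. ROWS is JSON, a list of rows, each an object of numbers: "dx", "dy", "dz": the shift along the tool's x, y, z normalised to -1 to 1, where 1 is 20 mm; "roll": the turn about the tool's z normalised to -1 to 1, where 1 is 6 degrees. In form: [{"dx": .., "dy": .., "dz": .., "roll": ..}, ...]. A call has 1 to 8 rows; each row shifts and turns the commanded pose from where the row before left it, along the tool's axes as they then stand; what a row does not reach is not made up. A row lasts 1/12 s, in which the tool goes at most 41.7 mm and 7.16 degrees, less where a joint would pass 70% of its speed; a pose out of reach is approached as far as the arm can. A call with a number of a shift or a turn outside -1 to 1 is refused whole. A call with a gripper value outside its range is refused whole. OPENING is the closure in counts, from 0 (fully open) to 255 (shut), set as the call begins (- or left out, the last holds). The fingers move at their own pace and stop on an object; FORCE is the grip in N (left out, the last holds). Time passes only in rows, so rows that do not move let the fingers close. It gives the time, the measured TCP pose, the force and the opening at its end, in the units of the state.
- env.get_state(): the state, without advancing time (a new reading comes with each control period).
- env.read_camera(name): name is "scene" or "top"; returns the picture (384x512x3 uint8, blue, green, red); there is no depth.
- env.calibration(name): a dict with "fx", "fy", "cx", "cy" (pixels), "R" (3x3) and "t" (3): a world point X has camera coordinates R X + t. Camera axes: x right, y down, z forward; pixel columns grow to the right and rows downward; lengths in m; the calibration is good to about 2 mm. A picture is of the moment at which its call begins. calibration takes no time and is no camera call.
- env.hand_in(): hands the job in, once; it reports no verdict.
The state is a dict: "clock": time; "joint_pos": joint angles; "qvel": joint speeds; "tau": joint torques, N m; "tcp_pos": TCP position; "orientation": TCP orientation; "wrist_force": force on the tool from outside, world axes, zero at the start; "ft_torque": the same for the moment, N m; "finger_gap": finger opening in m.
Only numpy, scipy, OpenCV 4.12 (cv2) and the standard library are available. Lean on these libraries where they do the work, as an engineer would, in place of code of your own. Each camera call takes 0.05 s, during which the arm holds its last target.

## Task

Pick up the yellow work lamp by its handle and hang it on the red hook of the blue slotted post. Before letting go, tug the lamp gently down, with about 10 N beyond its own weight and never as much as 18 N, until the loosely clipped hook has slid fully home, and keep up that pull for about a second to be sure that it holds. Then let go and leave the lamp hanging still; do not push on the post or hook with the hand, and leave the other things where they are.

Things in the scene. Friction and masses are not known exactly. Their poses are not given: they have to be found in the camera images.
- lamp: yellow work lamp standing upright, 350 g give or take a fifth. Origin: centre of its underside; z up, y across its width. Foot 38 (x) x 64 (y) x 12 mm, body 34 x 60 mm up to z = 95 mm. On top a rigid black loop handle: grip it from above by the outer faces of its two legs, 44 mm apart across y, 12 mm thick in x, around z = 140 mm. It may hang either way round.
- handle (a point): middle of the underside of the handle's crossbar, 151 mm above the lamp's underside (bar 12 mm in x, 14 mm high, top at 165 mm); this rests on the hook. Below it the handle's window, open right through along the lamp's x: 28 mm wide in y, 56 mm high (z = 95 to 151 mm)
- post: blue slotted steel post, 40 x 40 mm and 270 mm high, on a base plate 130 x 120 x 8 mm on a black 150 x 140 mm pad of 2 to 14 mm, fixed to the bench. Origin: on the pad's top, under the post's axis; z up. The red-coated steel hook is on its -x face and points along its -x
- seat (a point): top of the hook's level part, at its middle, 56 mm from the post's axis along the post's -x; moves with the hook. The hook is a 9 mm round bar: level for 24 mm along the post's x, behind that rising 10 mm to a 6 mm thick plate on the post's face, in front turned up to a tip whose top is 24 mm above the seat and which ends 31 mm in front of it
- hook (a joint): how far the hook has slid down the post, in m: 0 highest, 0.020 fully home on its hard stop (seat then 219.5 mm above the post's origin). Starts loosely clipped at 0.004 to 0.012. Friction of about 9 N holds it wherever it is: the lamp's weight alone does not bring it down, a further pull of about 4 to 6 N does
- tape: bystander, leave in place: empty-core roll of packing tape standing flat, 100 mm across, 48 mm high; origin under its centre
- bottle: bystander, leave in place: blue-capped water bottle, 66 mm across, 200 mm high; origin under its centre
- carton: bystander, leave in place: closed cardboard carton 120 x 90 x 80 mm; origin under its centre
- bin: bystander, leave in place: open blue parts bin 160 x 110 x 70 mm; origin under its centre
- wrench: bystander, leave in place: steel wrench lying flat, 170 mm long; origin about its middle
- driver: bystander, leave in place: screwdriver lying flat, 190 mm long; origin about its middle
- jar: bystander, leave in place: jar with an orange cap, 60 mm across, 75 mm high; origin under its centre
Things that resemble listed ones, but are neither listed nor needed, are in the scene too. Of the things that look like the lamp, take the one that is farthest to the robot's left at the start.

How it is judged:
By the outcome, as a careful person would: the job done as asked, in the order asked, and still so for the second after the job is handed in, with the robot touching nothing.
It also fails if it takes over 58 s, if anything falls off the work surface, if the arm or the gripper's body presses on something with over 40 N, if the wrist force passes 120 N, or if a joint passes its speed limit or range.

## Working session

There is one attempt and no reset: what is moved stays moved. The work goes in short steps, Python scripts to look and compute and a shell command to move; the robot and the scene stay as the last step left them, time stands still between calls to the robot, and variables do not carry over. Pictures are saved under pics/ and viewed, and the job is handed in when it is done.

```bash
ls; mkdir -p pics
python3 - <<'E'
from workcell import env
import cv2
for n in("scene","top"):
    im=env.read_camera(n); cv2.imwrite(f"pics/{n}0.png",im); 
    c=env.calibration(n); print(n,c)
s=env.get_state(); print(s, env.tcp_to_grasp)
E
```

```text
pics
scene {'fx': 431.85412493969676, 'fy': 431.85412493969676, 'cx': 251.42452630761466, 'cy': 197.47953510973534, 'R': array([[-0.84464875,  0.53519017,  0.0118305 ],
       [ 0.42592729,  0.68526655, -0.59075858],
       [-0.32427523, -0.49394457, -0.80676164]]), 't': array([ 0.44864887, -0.12942662,  1.70638571])}
top {'fx': 495.79609027139463, 'fy': 495.79609027139463, 'cx': 249.14796856915197, 'cy': 187.72313262657278, 'R': array([[ 0.01735939, -0.99976837, -0.01272233],
       [-0.9974819 , -0.01644178, -0.06898933],
       [ 0.06876418,  0.01388791, -0.99753627]]), 't': array([1.28787712e-03, 5.43236599e-01, 1.70800454e+00])}
{'clock': 0.1, 'joint_pos': array([-1.32764385e+00,  3.13921909e-01,  4.51241266e-02,  1.30358209e+00,
        3.00082105e-05,  1.43119048e+00]), 'qvel': array([ 8.87666573e-05, -4.38978736e-04,  3.81277834e-03,  1.75259770e-03,
       -1.56471892e-03,  1.88060027e-04]), 'tau': array([ 1.66109425e-03, -4.81724060e+01,  2.99245030e+01,  1.26807674e-02,
       -2.25051508e-04,  2.07112897e-06]), 'tcp_pos': array([ 0.21464308, -0.53297136,  0.23051285]), 'orientation': array([-7.91488734e-04,  9.81742529e-01,  1.90212987e-01, -2.59904163e-05]), 'wrist_force': array([ 0.90167847,  0.5276029 , -0.18615842]), 'ft_torque': array([ 0.02806992,  0.0519377 , -0.00252517]), 'finger_gap': 0.08554048638388695} 0.0187
```

View pics/scene0.png

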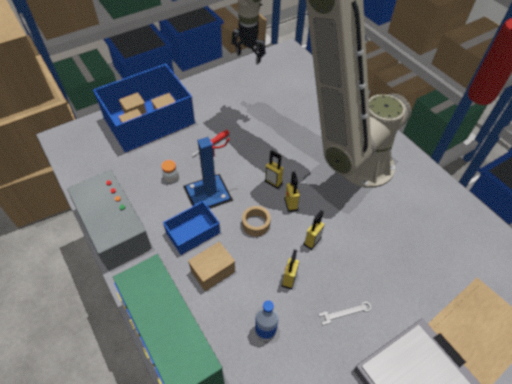

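View pics/top0.png

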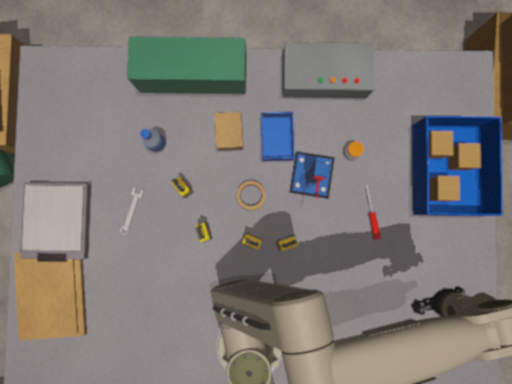

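Four lamp-like things in the top view: (180,186), (203,231), (251,241) and (288,243). +y (the robot's left) runs to the left of the image, so (180,186) fits "farthest to the left". In the scene view it is (290,270). I'll confirm with crops.

Run:
```python
import cv2,numpy as np
t=cv2.imread("pics/top0.png");s=cv2.imread("pics/scene0.png")
def crop(im,x0,y0,w,h,k): return cv2.resize(im[y0:y0+h,x0:x0+w],None,fx=k,fy=k,interpolation=cv2.INTER_CUBIC)
a=crop(t,150,165,75,75,5);b=crop(s,255,205,75,85,5)[:375]
cv2.imwrite("pics/lampcrop.png",np.hstack([a,b]))
a=crop(t,280,145,65,65,6);b=crop(s,175,130,65,85,6)[:510]
b=cv2.resize(b,(390,510));a=cv2.copyMakeBorder(a,0,120,0,0,0)
cv2.imwrite("pics/postcrop.png",np.hstack([a,b]))
```

```text
(no output)
```

View pics/lampcrop.png

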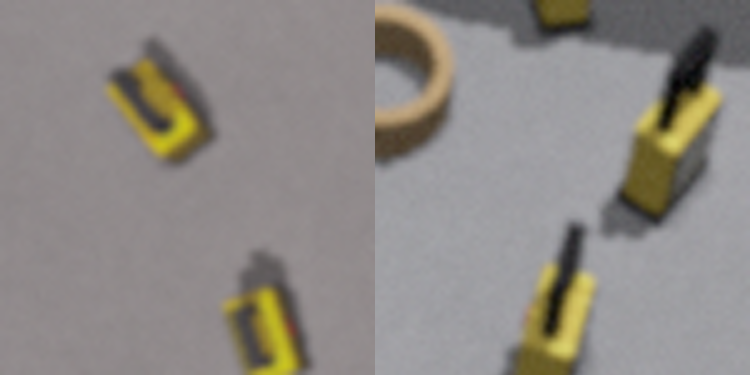

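View pics/postcrop.png

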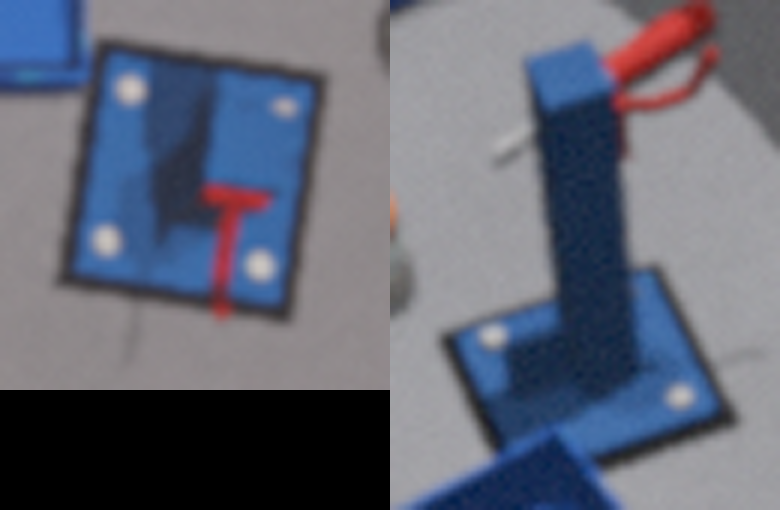

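Both crops agree: the target lamp is at top (181,186) and scene (290,270). The hook is red, with its plate at top (319.5,178), its tip at top (317,197.5) and its tip at scene (229,138). Next I'll measure them.

```bash
cat > h.py <<'E'
import cv2,numpy as np
from workcell import env
C={n:env.calibration(n) for n in("scene","top")}
def ray(n,u,v):
    c=C[n];d=np.array([(u-c["cx"])/c["fx"],(v-c["cy"])/c["fy"],1.]);R=np.array(c["R"]);o=-R.T@c["t"];d=R.T@d
    return o,d/np.linalg.norm(d)
def plane(n,u,v,z):
    o,d=ray(n,u,v);return o+d*(z-o[2])/d[2]
def tri(p,q):  # p scene, q top
    o1,d1=ray("scene",*p);o2,d2=ray("top",*q)
    A=np.stack([d1,-d2],1);k=np.linalg.lstsq(A,o2-o1,rcond=None)[0]
    a,b=o1+k[0]*d1,o2+k[1]*d2
    return (a+b)/2,np.linalg.norm(a-b)
def proj(n,X):
    c=C[n];x=np.array(c["R"])@X+c["t"];return np.array([c["fx"]*x[0]/x[2]+c["cx"],c["fy"]*x[1]/x[2]+c["cy"]])
E
python3 - <<'E'
from h import *
np.set_printoptions(precision=4,suppress=True)
t=cv2.imread("pics/top0.png");s=cv2.imread("pics/scene0.png")
print("cams",[ray(n,0,0)[0] for n in C])
h=cv2.cvtColor(t,cv2.COLOR_BGR2HSV);m=cv2.inRange(h,(20,120,60),(35,255,255))
n,l,st,ce=cv2.connectedComponentsWithStats(m)
for i in range(1,n):
    if st[i,4]>40:
        p=np.argwhere(l==i)[:,::-1].astype(np.float32);r=cv2.minAreaRect(p)
        print("yellow top",st[i],ce[i],r,plane("top",*ce[i],.09))
# pad: blue+dark vs grey
g=t[145:205,285:340]; hh=h[145:205,285:340]
pm=((hh[...,1]>90)|(hh[...,2]<70)).astype(np.uint8)
n,l,st,ce=cv2.connectedComponentsWithStats(pm);i=1+np.argmax(st[1:,4])
print(n,st)
p=np.argwhere(l==i)[:,::-1].astype(np.float32)+[285,145]
r=cv2.minAreaRect(p.astype(np.float32));print("pad",r);bx=cv2.boxPoints(r)
for z in(.004,.012):
  W=np.array([plane("top",*q,z) for q in bx]);print(W,np.linalg.norm(np.diff(W,axis=0),axis=1),W.mean(0))
print("tip",tri((229.2,138.3),(317,197.5)))
# red pixels
rm=cv2.inRange(h,(0,130,90),(8,255,255))|cv2.inRange(h,(172,130,90),(180,255,255))
p=np.argwhere(rm[160:205,300:335]);print("red rows",[(k+160,(p[p[:,0]==k,1].min()+300,p[p[:,0]==k,1].max()+300)) for k in np.unique(p[:,0])])
def crop(im,x0,y0,w,h,k): return cv2.resize(im[y0:y0+h,x0:x0+w],None,fx=k,fy=k,interpolation=cv2.INTER_CUBIC)
cv2.imwrite("pics/hook_s.png",crop(s,185,125,60,50,13))
cv2.imwrite("pics/hook_t.png",crop(t,288,148,50,55,10))
cv2.imwrite("pics/lamp_t.png",crop(t,162,168,40,36,16))
cv2.imwrite("pics/lamp_s.png",crop(s,270,240,44,50,12))
E
```

```text
cams [array([0.9874, 0.6914, 1.2949]), array([ 0.4244, -0.0135,  1.7413])]
yellow top [172 177  19  19 153] [181.9477 187.2157] ((181.04916381835938, 186.95901489257812), (19.20553207397461, 10.883134841918945), 50.194427490234375) [0.5362 0.2343 0.09  ]
yellow top [195 223  15  19 130] [203.7    231.6615] ((202.54998779296875, 231.65000915527344), (17.39252281188965, 10.751742362976074), 71.56504821777344) [0.3894 0.1579 0.09  ]
yellow top [242 234  20  15 150] [251.54 240.86] ((251.50003051757812, 241.0), (18.383838653564453, 10.770329475402832), 21.801406860351562) [ 0.3619 -0.0015  0.09  ]
yellow top [278 236  20  15 142] [286.7113 242.7746] ((287.5000305175781, 243.0000457763672), (10.435516357421875, 18.024978637695312), 71.56504821777344) [ 0.3576 -0.118   0.09  ]
4 [[   0    0   55   60 1855]
 [   0    0   11   15  145]
 [   6    8   42   45 1299]
 [  28   50    1    1    1]]
pad ((311.2400207519531, 175.3199920654297), (37.33523941040039, 41.577880859375), 8.130102157592773)
[[ 0.527  -0.1323  0.004 ]
 [ 0.6727 -0.1513  0.004 ]
 [ 0.656  -0.2814  0.004 ]
 [ 0.5107 -0.2617  0
[... 627 characters left out ...]
.int64(318))), (np.int64(183), (np.int64(317), np.int64(318))), (np.int64(184), (np.int64(317), np.int64(318))), (np.int64(185), (np.int64(317), np.int64(317))), (np.int64(186), (np.int64(317), np.int64(317))), (np.int64(187), (np.int64(317), np.int64(317))), (np.int64(188), (np.int64(317), np.int64(317))), (np.int64(189), (np.int64(316), np.int64(317))), (np.int64(190), (np.int64(316), np.int64(317))), (np.int64(191), (np.int64(316), np.int64(317))), (np.int64(192), (np.int64(316), np.int64(316))), (np.int64(193), (np.int64(316), np.int64(316))), (np.int64(194), (np.int64(316), np.int64(316))), (np.int64(195), (np.int64(316), np.int64(317))), (np.int64(196), (np.int64(316), np.int64(317)))]
```

View pics/hook_s.png

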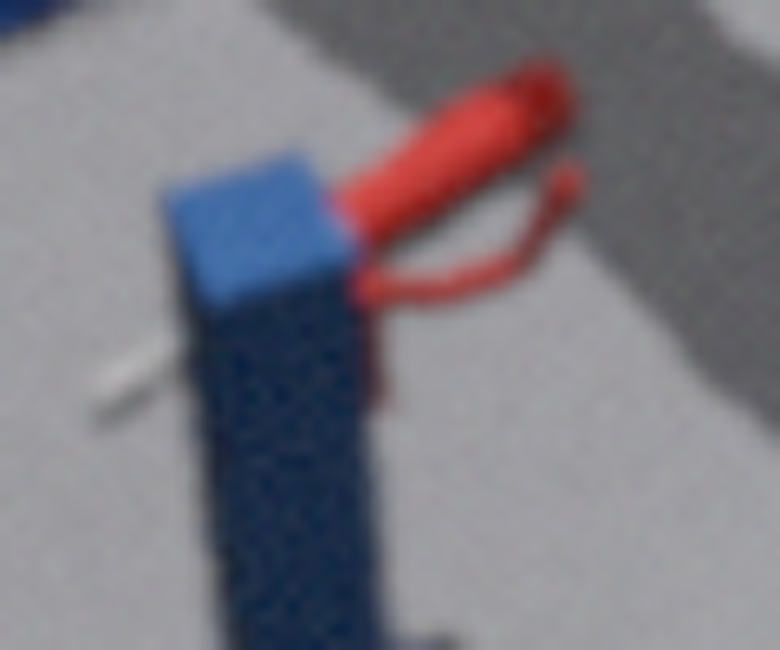

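View pics/hook_t.png

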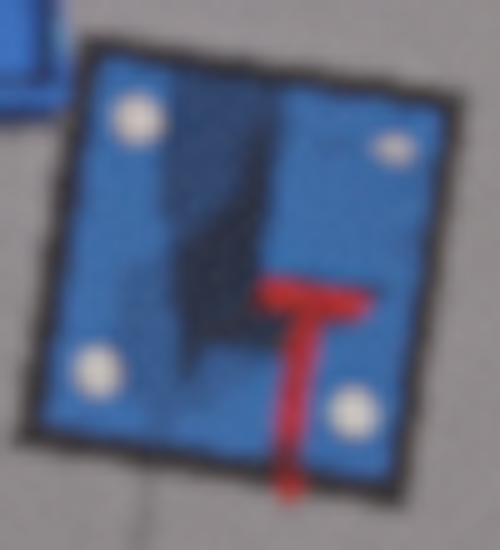

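View pics/lamp_t.png

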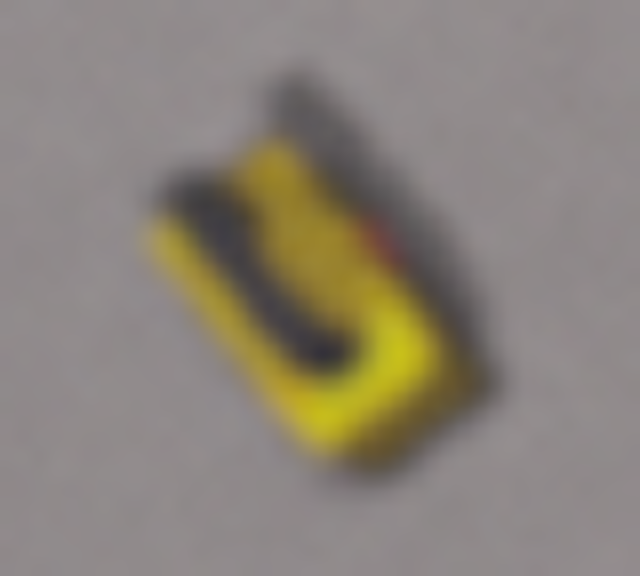

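View pics/lamp_s.png

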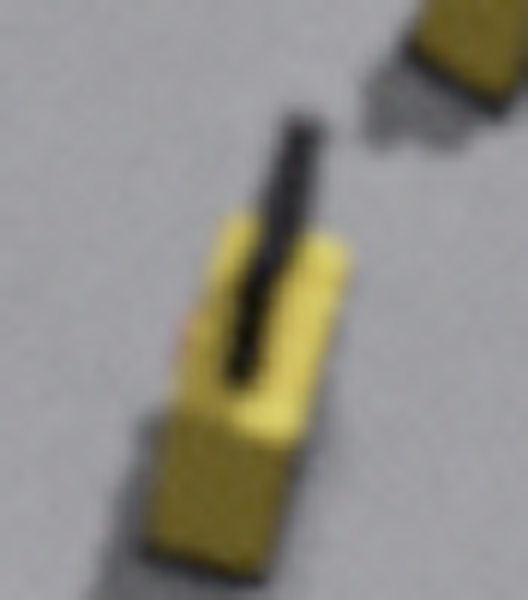

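Run:
```python
from h import *
np.set_printoptions(precision=4,suppress=True)
cv=lambda p,x0,y0,k:(x0+(p[0]+.5)/k-.5,y0+(p[1]+.5)/k-.5)
T=[plane("top",*cv(p,162,168,16),.095) for p in[(150,235),(275,140),(445,350),(325,465)]]
S=[plane("scene",*cv(p,270,240,12),.095) for p in[(235,210),(350,240),(295,440),(175,400)]]
for n,W in(("top",T),("scene",S)):
    W=np.array(W);print(n,W[:,:2].tolist(),"c",W.mean(0),"sides",np.linalg.norm(np.roll(W,-1,0)-W,axis=1))
    for i in range(4):
        d=np.roll(W,-1,0)[i]-W[i];print(np.degrees(np.arctan2(d[1],d[0]))%180)
print("bar top", [plane("top",*cv(p,162,168,16),.162) for p in[(190,195),(330,355)]])
print("post top corners scene",[plane("scene",*cv(p,185,125,13),.278) for p in[(165,190),(295,150),(355,255),(215,305)]])
# bolts
tb=[(137,119),(393,149),(352,411),(97,372)]
B=[plane("top",*cv(p,288,148,10),.016) for p in tb];print("bolts",np.array(B),np.mean(B,0))
print("tip",tri(cv((567,185),185,125,13),cv((289,490),288,148,10)))
tp=cv((567,185),185,125,13)
print("tip from plate heights", [plane("top",*cv((289,490),288,148,10),z) for z in(.24,.25,.26)])
```

```text
top [[0.551992136628163, 0.27089363382648346], [0.5723072290318053, 0.24531035714318916], [0.5289742977516723, 0.20864040217006716], [0.5045794078985851, 0.23303868835481903]] c [0.5395 0.2395 0.095 ] sides [0.0327 0.0568 0.0345 0.0607]
128.45228206354753
40.23915408997513
134.99601183022497
38.604325957191534
scene [[0.5285826324214241, 0.2144268033058323], [0.5082730277485896, 0.23746944913789542], [0.55367372521599, 0.27614791048160725], [0.5731063587055545, 0.2508494638844028]] c [0.5409 0.2447 0.095 ] sides [0.0307 0.0596 0.0319 0.0575]
131.3926955666002
40.42885261515786
127.52914354264261
39.28490274222892
bar top [array([0.555 , 0.2515, 0.162 ]), array([0.5233, 0.2226, 0.162 ])]
post top corners scene [array([ 0.6024, -0.221 ,  0.278 ]), array([ 0.5683, -0.2161,  0.278 ]), array([ 0.5731, -0.177 ,  0.278 ]), array([ 0.6103, -0.1804,  0.278 ])]
bolts [[ 0.6454 -0.17    0.016 ]
 [ 0.6363 -0.2594  0.016 ]
 [ 0.5443 -0.2458  0.016 ]
 [ 0.5565 -0.157   0.016 ]] [ 0.5956 -0.208   0.016 ]
tip (array([ 0.5035, -0.1953,  0.2487]), np.float64(0.0013109212855845355))
tip from plate heights [array([ 0.5045, -0.1967,  0.24  ]), array([ 0.5039, -0.1955,  0.25  ]), array([ 0.5034, -0.1943,  0.26  ])]
```

Lamp: centre about (0.540, 0.241), long axis at 39.6°, and the sides match 60 x 34 mm. Post: axis about (0.594, -0.207), yaw about -8°, with the hook tip near z = 0.25. I'll grip high (about 150 mm) and 5 mm toward tool +x, to keep the gripper's body clear of the post. First the roll in place (-108°).

```bash
python3 -m handwheel '[{"roll":-1},{"roll":-1},{"roll":-1},{"roll":-1},{"roll":-1},{"roll":-1},{"roll":-1},{"roll":-1}]' 0 60
python3 -m handwheel '[{"roll":-1},{"roll":-1},{"roll":-1},{"roll":-1},{"roll":-1},{"roll":-1},{"roll":-1},{"roll":-1}]'
python3 -m handwheel '[{"roll":-1},{"roll":-1},{}]'
cat >> h.py <<'E'
def go(target,yaw=None):
    "print remaining move in tool axes, units"
    from scipy.spatial.transform import Rotation as Ro
    s=env.get_state();q=s["orientation"];R=Ro.from_quat([q[1],q[2],q[3],q[0]]).as_matrix()
    ya=np.degrees(np.arctan2(R[1,0],R[0,0]))
    d=R.T@(np.array(target)-s["tcp_pos"])
    print("t",s["clock"],"tcp",s["tcp_pos"].round(4),"yaw",ya.round(2),"tilt",R[:,2].round(3),"units",(d/.02).round(2),"F",s["wrist_force"].round(2),"gap",s["finger_gap"].round(4),"j",s["joint_pos"].round(2), "" if yaw is None else ("roll units",-((yaw-ya+180)%360-180)/6))
E
python3 -c "
from h import *
go([.537,.245,.23],129.6)"
```

```text
invalid input at $[0]: expected keys dx, dy, dz, roll
invalid input at $[0]: expected keys dx, dy, dz, roll
invalid input at $[0]: expected keys dx, dy, dz, roll
Traceback (most recent call last):
  File "h.py", line 22, in go
    print("t",s["clock"],"tcp",s["tcp_pos"].round(4),"yaw",ya.round(2),"tilt",R[:,2].round(3),"units",(d/.02).round(2),"F",s["wrist_force"].round(2),"gap",s["finger_gap"].round(4),"j",s["joint_pos"].round(2), "" if yaw is None else ("roll units",-((yaw-ya+180)%360-180)/6))
                                                                                                                                                           ^^^^^^^^^^^^^^^^^^^^^
AttributeError: 'float' object has no attribute 'round'
```

All four keys are needed in every row.

```bash
sed -i 's/s\["finger_gap"\].round(4)/round(s["finger_gap"],4)/' h.py
python3 -m handwheel '[{"dx":0,"dy":0,"dz":0,"roll":-1},{"dx":0,"dy":0,"dz":0,"roll":-1},{"dx":0,"dy":0,"dz":0,"roll":-1},{"dx":0,"dy":0,"dz":0,"roll":-1},{"dx":0,"dy":0,"dz":0,"roll":-1},{"dx":0,"dy":0,"dz":0,"roll":-1},{"dx":0,"dy":0,"dz":0,"roll":-1},{"dx":0,"dy":0,"dz":0,"roll":-1}]' 0 60
python3 -m handwheel '[{"dx":0,"dy":0,"dz":0,"roll":-1},{"dx":0,"dy":0,"dz":0,"roll":-1},{"dx":0,"dy":0,"dz":0,"roll":-1},{"dx":0,"dy":0,"dz":0,"roll":-1},{"dx":0,"dy":0,"dz":0,"roll":-1},{"dx":0,"dy":0,"dz":0,"roll":-1},{"dx":0,"dy":0,"dz":0,"roll":-1},{"dx":0,"dy":0,"dz":0,"roll":-1}]'
python3 -m handwheel '[{"dx":0,"dy":0,"dz":0,"roll":-1},{"dx":0,"dy":0,"dz":0,"roll":-1},{"dx":0,"dy":0,"dz":0,"roll":0}]'
python3 -c "
from h import *
go([.537,.245,.23],129.6)"
```

```text
clock: 0.77
tcp_pos: [0.2147, -0.5331, 0.2308]
orientation: [-0.001, 0.818, 0.575, 0.0]
wrist_force: [0.5, -0.8, 0.0]
finger_gap: 0.0855
clock: 1.43
tcp_pos: [0.2147, -0.5331, 0.2307]
orientation: [-0.0, 0.513, 0.858, 0.0]
wrist_force: [0.4, -0.2, 0.8]
finger_gap: 0.0854
clock: 1.68
tcp_pos: [0.2147, -0.5331, 0.2308]
orientation: [-0.0, 0.422, 0.907, 0.0]
wrist_force: [-0.0, -0.7, -0.4]
finger_gap: 0.0855
t 1.6833 tcp [ 0.2147 -0.5331  0.2308] yaw 130.08 tilt [-0.     0.001 -1.   ] units [19.39 37.38  0.07] F [-0.05 -0.69 -0.37] gap 0.0855 j [-1.33  0.31  0.05  1.3  -0.   -0.46] ('roll units', np.float64(0.08012063380346983))
```

```bash
python3 -m handwheel '[{"dx":0.5,"dy":0.98,"dz":0,"roll":0},{"dx":0.5,"dy":0.98,"dz":0,"roll":0},{"dx":0.5,"dy":0.98,"dz":0,"roll":0},{"dx":0.5,"dy":0.98,"dz":0,"roll":0},{"dx":0.5,"dy":0.98,"dz":0,"roll":0},{"dx":0.5,"dy":0.98,"dz":0,"roll":0},{"dx":0.5,"dy":0.98,"dz":0,"roll":0},{"dx":0.5,"dy":0.98,"dz":0,"roll":0}]'
python3 -m handwheel '[{"dx":0.5,"dy":0.98,"dz":0,"roll":0},{"dx":0.5,"dy":0.98,"dz":0,"roll":0},{"dx":0.5,"dy":0.98,"dz":0,"roll":0},{"dx":0.5,"dy":0.98,"dz":0,"roll":0},{"dx":0.5,"dy":0.98,"dz":0,"roll":0},{"dx":0.5,"dy":0.98,"dz":0,"roll":0},{"dx":0.5,"dy":0.98,"dz":0,"roll":0},{"dx":0.5,"dy":0.98,"dz":0,"roll":0}]'
python3 -m handwheel '[{"dx":0.5,"dy":0.98,"dz":0,"roll":0},{"dx":0.5,"dy":0.98,"dz":0,"roll":0},{"dx":0.5,"dy":0.98,"dz":0,"roll":0},{"dx":0.5,"dy":0.98,"dz":0,"roll":0},{"dx":0.5,"dy":0.98,"dz":0,"roll":0},{"dx":0.5,"dy":0.98,"dz":0,"roll":0},{"dx":0.5,"dy":0.98,"dz":0,"roll":0},{"dx":0.5,"dy":0.98,"dz":0,"roll":0}]'
python3 -m handwheel '[{"dx":0.5,"dy":0.98,"dz":0,"roll":0},{"dx":0.5,"dy":0.98,"dz":0,"roll":0},{"dx":0.5,"dy":0.98,"dz":0,"roll":0},{"dx":0.5,"dy":0.98,"dz":0,"roll":0},{"dx":0.5,"dy":0.98,"dz":0,"roll":0},{"dx":0.5,"dy":0.98,"dz":0,"roll":0},{"dx":0.5,"dy":0.98,"dz":0,"roll":0},{"dx":0,"dy":0,"dz":0,"roll":0}]'
python3 -c "
from h import *
go([.537,.245,.23],129.6)"
```

```text
clock: 2.35
tcp_pos: [0.2838, -0.3702, 0.2311]
orientation: [-0.0, 0.425, 0.905, 0.0]
wrist_force: [0.9, -0.3, 0.2]
finger_gap: 0.0855
clock: 3.02
tcp_pos: [0.3526, -0.2083, 0.2312]
orientation: [-0.0, 0.425, 0.905, -0.0]
wrist_force: [0.1, -0.2, 0.0]
finger_gap: 0.0855
clock: 3.68
tcp_pos: [0.4215, -0.0463, 0.2311]
orientation: [-0.0, 0.425, 0.905, -0.0]
wrist_force: [-0.0, 0.2, -0.1]
finger_gap: 0.0854
clock: 4.35
tcp_pos: [0.4827, 0.097, 0.2309]
orientation: [-0.0, 0.423, 0.906, 0.001]
wrist_force: [0.7, 0.6, 0.4]
finger_gap: 0.0854
t 4.35 tcp [0.4827 0.097  0.2309] yaw 129.94 tilt [ 0.     0.001 -1.   ] units [3.93 6.83 0.05] F [0.74 0.57 0.37] gap 0.0854 j [ 0.03  0.15 -0.16  1.26  0.    0.91] ('roll units', np.float64(0.05616243445965097))
```

```bash
python3 -m handwheel '[{"dx":0.56,"dy":0.98,"dz":0,"roll":0},{"dx":0.56,"dy":0.98,"dz":0,"roll":0},{"dx":0.56,"dy":0.98,"dz":0,"roll":0},{"dx":0.56,"dy":0.98,"dz":0,"roll":0},{"dx":0.56,"dy":0.98,"dz":0,"roll":0},{"dx":0.56,"dy":0.98,"dz":0,"roll":0},{"dx":0.56,"dy":0.95,"dz":0,"roll":0},{"dx":0,"dy":0,"dz":0,"roll":0}]'
python3 - <<'E'
from h import *
go([.537,.245,.23],129.6)
t=env.read_camera("top");s=env.read_camera("scene")
def crop(im,x0,y0,w,h,k): return cv2.resize(im[y0:y0+h,x0:x0+w],None,fx=k,fy=k,interpolation=cv2.INTER_CUBIC)
cv2.imwrite("pics/pre.png",np.hstack([crop(t,150,150,80,80,5),crop(s,245,200,80,80,5)]))
E
```

```text
clock: 5.02
tcp_pos: [0.5369, 0.2446, 0.2305]
orientation: [-0.0, 0.423, 0.906, 0.0]
wrist_force: [0.4, 0.5, 0.1]
finger_gap: 0.0855
t 5.0167 tcp [0.5369 0.2446 0.2305] yaw 129.94 tilt [ 0.     0.001 -1.   ] units [0.01 0.01 0.02] F [0.42 0.47 0.11] gap 0.0855 j [0.29 0.34 0.09 1.31 0.   1.16] ('roll units', np.float64(0.05599481623667657))
```

View pics/pre.png

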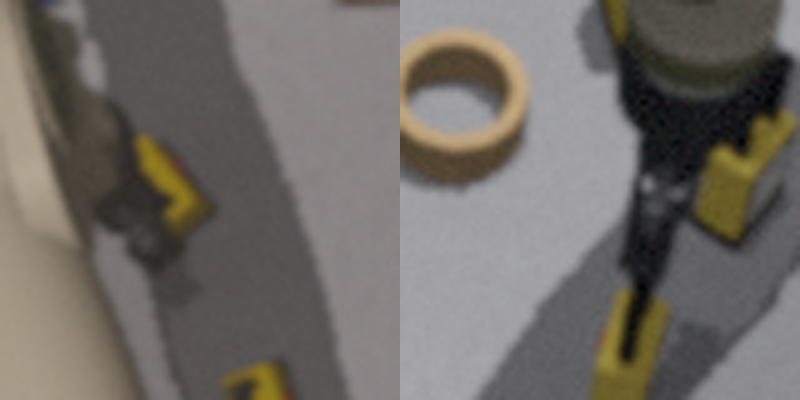

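The gripper stands over the target lamp: in the scene crop the fingers are at (650,240), in line with the handle at (640,320). Descending 100 mm.

```bash
python3 -m handwheel '[{"dx":0,"dy":0,"dz":0.7,"roll":0},{"dx":0,"dy":0,"dz":0.7,"roll":0},{"dx":0,"dy":0,"dz":0.7,"roll":0},{"dx":0,"dy":0,"dz":0.7,"roll":0},{"dx":0,"dy":0,"dz":0.7,"roll":0},{"dx":0,"dy":0,"dz":0,"roll":0}]'
python3 -m handwheel '[{"dx":0,"dy":0,"dz":0.5,"roll":0},{"dx":0,"dy":0,"dz":0.5,"roll":0},{"dx":0,"dy":0,"dz":0.5,"roll":0},{"dx":0,"dy":0,"dz":0,"roll":0}]'
python3 - <<'E'
from h import *
t=env.read_camera("top");s=env.read_camera("scene")
def crop(im,x0,y0,w,h,k): return cv2.resize(im[y0:y0+h,x0:x0+w],None,fx=k,fy=k,interpolation=cv2.INTER_CUBIC)
cv2.imwrite("pics/pre2.png",np.hstack([crop(t,150,150,80,80,5),crop(s,255,220,80,80,5)]))
E
```

```text
clock: 5.62
tcp_pos: [0.534, 0.2402, 0.1584]
orientation: [-0.002, 0.424, 0.906, -0.002]
wrist_force: [-0.5, -0.8, -0.9]
finger_gap: 0.0857
clock: 5.95
tcp_pos: [0.5349, 0.2415, 0.1291]
orientation: [-0.001, 0.423, 0.906, -0.001]
wrist_force: [-0.5, -0.4, -0.5]
finger_gap: 0.0854
```

View pics/pre2.png

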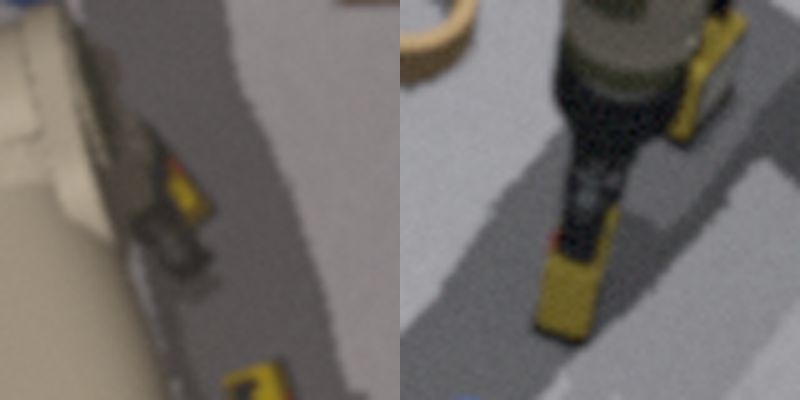

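The fingers straddle the handle with no contact force. Closing.

```bash
python3 -m handwheel '[{"dx":0,"dy":0,"dz":0,"roll":0},{"dx":0,"dy":0,"dz":0,"roll":0},{"dx":0,"dy":0,"dz":0,"roll":0},{"dx":0,"dy":0,"dz":0,"roll":0},{"dx":0,"dy":0,"dz":0,"roll":0},{"dx":0,"dy":0,"dz":0,"roll":0},{"dx":0,"dy":0,"dz":0,"roll":0},{"dx":0,"dy":0,"dz":0,"roll":0}]' 255 60
python3 -m handwheel '[{"dx":0,"dy":0,"dz":0,"roll":0},{"dx":0,"dy":0,"dz":0,"roll":0},{"dx":0,"dy":0,"dz":0,"roll":0},{"dx":0,"dy":0,"dz":0,"roll":0}]'
```

```text
clock: 6.72
tcp_pos: [0.5371, 0.2425, 0.1321]
orientation: [0.001, 0.423, 0.906, 0.001]
wrist_force: [1.8, 1.2, 4.0]
finger_gap: 0.0432
clock: 7.05
tcp_pos: [0.537, 0.2425, 0.1321]
orientation: [0.001, 0.423, 0.906, 0.001]
wrist_force: [1.5, 1.4, 4.9]
finger_gap: 0.043
```

Gripped, with the gap at 43 mm. Lifting about 115 mm.

```bash
python3 -m handwheel '[{"dx":0,"dy":0,"dz":-0.4,"roll":0},{"dx":0,"dy":0,"dz":-0.7,"roll":0},{"dx":0,"dy":0,"dz":-0.8,"roll":0},{"dx":0,"dy":0,"dz":-0.8,"roll":0},{"dx":0,"dy":0,"dz":-0.8,"roll":0},{"dx":0,"dy":0,"dz":-0.8,"roll":0},{"dx":0,"dy":0,"dz":-0.8,"roll":0},{"dx":0,"dy":0,"dz":-0.7,"roll":0}]'
python3 -m handwheel '[{"dx":0,"dy":0,"dz":0,"roll":0},{"dx":0,"dy":0,"dz":0,"roll":0},{"dx":0,"dy":0,"dz":0,"roll":0},{"dx":0,"dy":0,"dz":0,"roll":0},{"dx":0,"dy":0,"dz":0,"roll":0}]'
python3 -c "
from h import *
go([.461,-.189,.247],172)"
```

```text
clock: 7.72
tcp_pos: [0.5345, 0.2414, 0.247]
orientation: [-0.002, 0.423, 0.906, -0.002]
wrist_force: [0.3, 0.0, -3.8]
finger_gap: 0.0429
clock: 8.13
tcp_pos: [0.5353, 0.2418, 0.2458]
orientation: [-0.001, 0.423, 0.906, -0.001]
wrist_force: [-0.5, 0.5, -4.4]
finger_gap: 0.043
t 8.1333 tcp [0.5353 0.2418 0.2458] yaw 129.93 tilt [-0.003 -0.001 -1.   ] units [-14.13 -16.67  -0.03] F [-0.52  0.51 -4.41] gap 0.043 j [ 0.29  0.34  0.11  1.35 -0.    1.16] ('roll units', np.float64(-7.0115791175612445))
```

```bash
python3 -m handwheel '[{"dx":0,"dy":0,"dz":0,"roll":-0.88},{"dx":0,"dy":0,"dz":0,"roll":-0.88},{"dx":0,"dy":0,"dz":0,"roll":-0.88},{"dx":0,"dy":0,"dz":0,"roll":-0.88},{"dx":0,"dy":0,"dz":0,"roll":-0.88},{"dx":0,"dy":0,"dz":0,"roll":-0.88},{"dx":0,"dy":0,"dz":0,"roll":-0.88},{"dx":0,"dy":0,"dz":0,"roll":-0.88}]'
python3 -c "
from h import *
go([.461,-.189,.247],172)"
```

```text
clock: 8.8
tcp_pos: [0.5357, 0.2419, 0.2464]
orientation: [-0.001, 0.066, 0.998, -0.0]
wrist_force: [0.3, 0.4, -3.0]
finger_gap: 0.0429
t 8.8 tcp [0.5357 0.2419 0.2464] yaw 172.43 tilt [-0.002 -0.001 -1.   ] units [ 8.600e-01 -2.185e+01 -1.000e-02] F [ 0.29  0.42 -3.03] gap 0.0429 j [ 0.29  0.34  0.12  1.35 -0.    0.42] ('roll units', np.float64(0.07214115630707833))
```

```bash
python3 -m handwheel '[{"dx":0.12,"dy":-0.5,"dz":0,"roll":0},{"dx":0.12,"dy":-0.8,"dz":0,"roll":0},{"dx":0.12,"dy":-0.9,"dz":0,"roll":0},{"dx":0.12,"dy":-0.9,"dz":0,"roll":0},{"dx":0.12,"dy":-0.9,"dz":0,"roll":0},{"dx":0.12,"dy":-0.9,"dz":0,"roll":0},{"dx":0.12,"dy":-0.9,"dz":0,"roll":0},{"dx":0,"dy":-0.9,"dz":0,"roll":0}]'
python3 -m handwheel '[{"dx":0,"dy":-0.9,"dz":0,"roll":0},{"dx":0,"dy":-0.9,"dz":0,"roll":0},{"dx":0,"dy":-0.9,"dz":0,"roll":0},{"dx":0,"dy":-0.9,"dz":0,"roll":0},{"dx":0,"dy":-0.9,"dz":0,"roll":0},{"dx":0,"dy":-0.9,"dz":0,"roll":0},{"dx":0,"dy":-0.9,"dz":0,"roll":0},{"dx":0,"dy":-0.9,"dz":0,"roll":0}]'
python3 -m handwheel '[{"dx":0,"dy":-0.9,"dz":0,"roll":0},{"dx":0,"dy":-0.9,"dz":0,"roll":0},{"dx":0,"dy":-0.9,"dz":0,"roll":0},{"dx":0,"dy":-0.9,"dz":0,"roll":0},{"dx":0,"dy":-0.9,"dz":0,"roll":0},{"dx":0,"dy":-0.9,"dz":0,"roll":0},{"dx":0,"dy":-0.9,"dz":0,"roll":0},{"dx":0,"dy":-0.8,"dz":0,"roll":0}]'
python3 -m handwheel '[{"dx":0,"dy":-0.45,"dz":0,"roll":0},{"dx":0,"dy":0,"dz":0,"roll":0},{"dx":0,"dy":0,"dz":0,"roll":0},{"dx":0,"dy":0,"dz":0,"roll":0}]'
python3 - <<'E'
from h import *
go([.461,-.189,.247],172)
t=env.read_camera("top");s=env.read_camera("scene")
cv2.imwrite("pics/t3.png",t);cv2.imwrite("pics/s3.png",s)
def crop(im,x0,y0,w,h,k): return cv2.resize(im[y0:y0+h,x0:x0+w],None,fx=k,fy=k,interpolation=cv2.INTER_CUBIC)
cv2.imwrite("pics/c3.png",np.hstack([crop(t,280,145,65,80,6),crop(s,190,115,65,80,6)]))
E
```

```text
clock: 9.47
tcp_pos: [0.4998, 0.1103, 0.2469]
orientation: [-0.001, 0.07, 0.998, -0.0]
wrist_force: [-0.5, -0.3, -2.8]
finger_gap: 0.043
clock: 10.13
tcp_pos: [0.4805, -0.0322, 0.2469]
orientation: [-0.0, 0.07, 0.998, -0.0]
wrist_force: [0.7, -0.2, -3.2]
finger_gap: 0.0428
clock: 10.8
tcp_pos: [0.461, -0.1729, 0.2469]
orientation: [-0.0, 0.07, 0.998, -0.0]
wrist_force: [-0.0, 0.9, -2.4]
finger_gap: 0.043
clock: 11.13
tcp_pos: [0.4607, -0.1799, 0.2471]
orientation: [-0.0, 0.068, 0.998, 0.0]
wrist_force: [-0.7, -0.7, -3.7]
finger_gap: 0.0425
t 11.1333 tcp [ 0.4607 -0.1799  0.2471] yaw 172.15 tilt [-0.     0.001 -1.   ] units [-0.08 -0.45  0.01] F [-0.7  -0.67 -3.65] gap 0.0425 j [-0.54  0.15 -0.12  1.3   0.   -0.4 ] ('roll units', np.float64(0.024353359716376605))
```

View pics/c3.png

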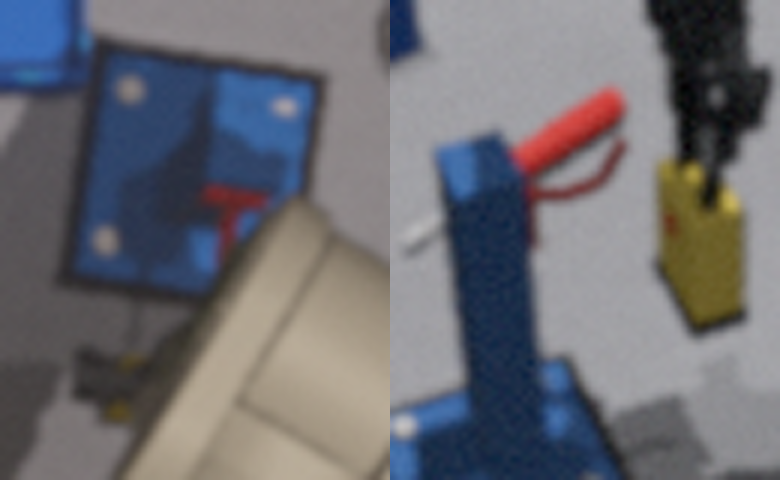

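Run:
```python
from h import *
np.set_printoptions(precision=4,suppress=True)
f=lambda x,y:(190+(x-390+.5)/6-.5,115+(y+.5)/6-.5)
F=np.array([plane("scene",*f(*p),.115) for p in[(657,265),(697,330),(745,314)]])
print(F,np.linalg.norm(np.diff(F,axis=0),axis=1),"centre",(F[0]+F[2])/2)
B=np.array([plane("scene",*f(*p),.210) for p in[(662,160),(743,212)]]);print(B,"centre",B.mean(0))
# predicted projections given lamp centre
yaw=np.radians(172.15);ex=np.array([np.cos(yaw),np.sin(yaw),0]);ey=np.array([np.sin(yaw),-np.cos(yaw),0])
c=np.array([.4607,-.1799,.115])-.005*ex
inv=lambda q:((q[0]-190+.5)*6+390-.5,(q[1]-115+.5)*6-.5)
for sx in(1,-1):
  for sy in(1,-1):
    print(sx,sy,"foot",np.round(inv(proj("scene",c+sx*.019*ex+sy*.032*ey))),"top",np.round(inv(proj("scene",c+sx*.017*ex+sy*.03*ey+[0,0,.095]))))
# hook model projections
py=np.radians(-8);hx=np.array([-np.cos(py),-np.sin(py),0])
for ax in([.594,-.207],[.590,-.207]):
 for zs in(.2275,.2325,.2375):
  s=np.array([*ax,zs])+.056*hx
  print(ax,zs,"tip",np.round(inv(proj("scene",s+.027*hx+[0,0,.022]))),"lvl",np.round(inv(proj("scene",s-[0,0,.0045]))),"lvl front",np.round(inv(proj("scene",s+.012*hx-[0,0,.0045]))), "plate", np.round(inv(proj("scene",s-.03*hx+[0,0,.010]))))
 for zt in(.272,.278,.284):
  print(zt,[np.round(inv(proj("scene",np.array([*ax,zt])+a*.02*hx+b*.02*np.array([-hx[1],hx[0],0])))) for a,b in((1,1),(1,-1),(-1,1),(-1,-1))])
```

```text
[[ 0.4735 -0.211   0.115 ]
 [ 0.4796 -0.1548  0.115 ]
 [ 0.4489 -0.1503  0.115 ]] [0.0566 0.0311] centre [ 0.4612 -0.1806  0.115 ]
[[ 0.4713 -0.2053  0.21  ]
 [ 0.4531 -0.1468  0.21  ]] centre [ 0.4622 -0.176   0.21  ]
1 1 foot [745. 320.] top [742. 210.]
1 -1 foot [702. 246.] top [699. 139.]
-1 1 foot [687. 340.] top [687. 228.]
-1 -1 foot [644. 265.] top [645. 157.]
[0.594, -0.207] 0.2275 tip [607. 149.] lvl [564. 197.] lvl front [584. 190.] plate [512. 195.]
[0.594, -0.207] 0.2325 tip [607. 143.] lvl [564. 191.] lvl front [584. 184.] plate [512. 189.]
[0.594, -0.207] 0.2375 tip [606. 137.] lvl [563. 184.] lvl front [583. 178.] plate [511. 182.]
0.272 [array([485., 130.]), array([511., 179.]), array([415., 151.]), array([441., 201.])]
0.278 [array([484., 122.]), array([510., 172.]), array([414., 144.]), array([440., 194.])]
0.284 [array([483., 114.]), array([510., 164.]), array([413., 136.]), array([439., 186.])]
[0.59, -0.207] 0.2275 tip [613. 147.] lvl [570. 194.] lvl front [590. 188.] plate [519. 192.]
[0.59, -0.207] 0.2325 tip [613. 140.] lvl [570. 188.] lvl front [590. 181.] plate [518. 186.]
[0.59, -0.207] 0.2375 tip [613. 134.] lvl [569. 182.] lvl front [589. 175.] plate [517. 180.]
0.272 [array([491., 127.]), array([518., 176.]), array([422., 149.]), array([448., 199.])]
0.278 [array([490., 119.]), array([517., 169.]), array([421., 141.]), array([447., 191.])]
0.284 [array([489., 112.]), array([516., 161.]), array([420., 133.]), array([446., 183.])]
```

Run:
```python
from h import *
s=cv2.imread("pics/s3.png")
cv2.imwrite("pics/c3b.png",cv2.resize(s[125:185,198:262],None,fx=10,fy=10,interpolation=cv2.INTER_CUBIC))
```

View pics/c3b.png

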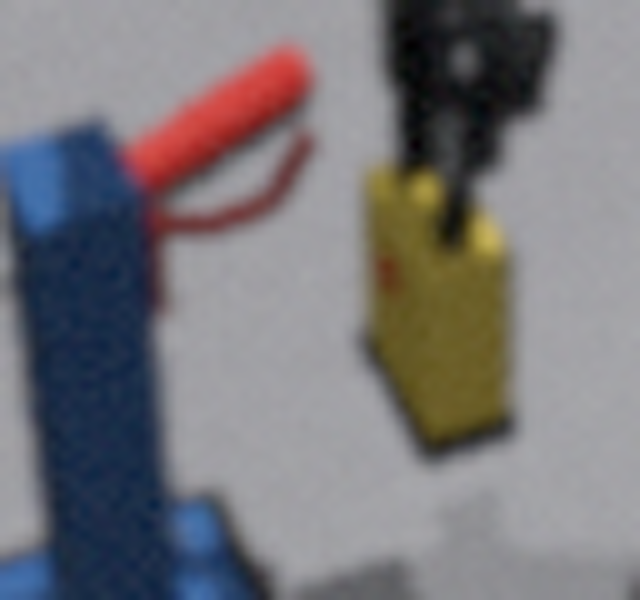

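Run:
```python
from h import *
np.set_printoptions(precision=4,suppress=True)
cv_=lambda p:(288+(p[0]+.5)/10-.5,148+(p[1]+.5)/10-.5)
sc=lambda p:(185+(p[0]+.5)/13-.5,125+(p[1]+.5)/13-.5)
for nm,p in(("plate",(313,297)),("tipend",(289,502)),("left edge",(277,180))):
  print(nm,[plane("top",*cv_(p),z)[:2] for z in(.245,.255,.275)])
hx=np.array([-np.cos(np.radians(-8)),-np.sin(np.radians(-8))])
print("axis from plate",plane("top",*cv_((313,297)),.252)[:2]-.023*hx,"axis from tipend",plane("top",*cv_((289,502)),.25)[:2]-.087*hx)
# scene: pad corners / bolts visible initial
s=cv2.imread("pics/scene0.png")
cv2.imwrite("pics/base_s.png",cv2.resize(s[170:215,180:240],None,fx=12,fy=12,interpolation=cv2.INTER_CUBIC))
for z in(.272,.276,.280,.284):
  W=np.array([plane("scene",*sc(p),z) for p in[(165,190),(295,150),(355,255),(215,305)]]);print(z,W.mean(0),np.linalg.norm(np.roll(W,-1,0)-W,axis=1))
print("tri tip end", tri(sc((575,180)),cv_((289,495))))
```

```text
plate [array([ 0.5628, -0.2029]), array([ 0.5618, -0.2016]), array([ 0.56  , -0.1991])]
tipend [array([ 0.5006, -0.1962]), array([ 0.5001, -0.1949]), array([ 0.4991, -0.1925])]
left edge [array([ 0.5982, -0.1918]), array([ 0.597 , -0.1906]), array([ 0.5947, -0.1882])]
axis from plate [ 0.5849 -0.2052] axis from tipend [ 0.5865 -0.2077]
0.272 [ 0.5862 -0.2039  0.272 ] [0.0347 0.0397 0.0376 0.0416]
0.276 [ 0.5877 -0.2004  0.276 ] [0.0345 0.0395 0.0375 0.0414]
0.28 [ 0.5893 -0.1969  0.28  ] [0.0344 0.0393 0.0373 0.0413]
0.284 [ 0.5909 -0.1934  0.284 ] [0.0343 0.0392 0.0372 0.0411]
tri tip end (array([ 0.5016, -0.195 ,  0.2498]), np.float64(0.001980459657562706))
```

View pics/base_s.png

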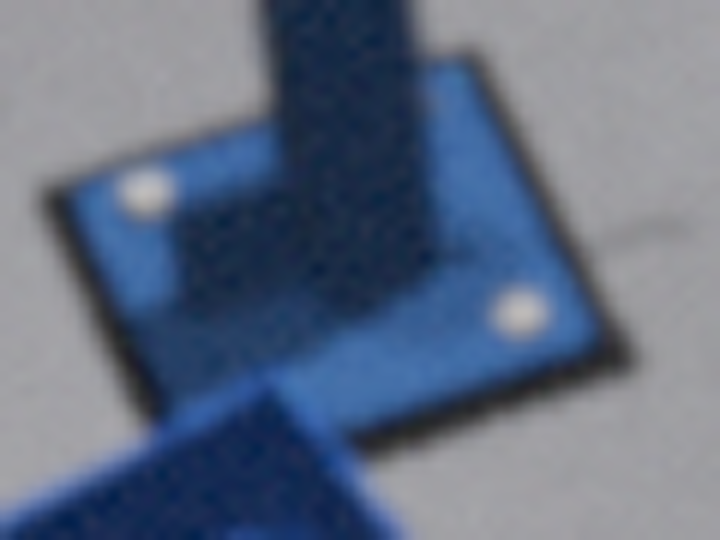

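The hook itself puts the post axis at (0.586, -0.206), from the top-view plate and tip and from the post top in the scene view. The base plate's bolt centre is offset from that. So the seat is about (0.5305, -0.198, 0.230). Measured in the same view, the held lamp's centre is about at the TCP. I'll target the TCP at (0.526, -0.1975), which keeps the body off the post, and align sideways first.

```bash
python3 -m handwheel '[{"dx":0,"dy":-0.22,"dz":0,"roll":0},{"dx":0,"dy":-0.22,"dz":0,"roll":0},{"dx":-0.3,"dy":0,"dz":0,"roll":0},{"dx":-0.3,"dy":0,"dz":0,"roll":0},{"dx":-0.3,"dy":0,"dz":0,"roll":0},{"dx":-0.3,"dy":0,"dz":0,"roll":0},{"dx":0,"dy":0,"dz":0,"roll":0},{"dx":0,"dy":0,"dz":0,"roll":0}]'
python3 - <<'E'
from h import *
go([.526,-.1975,.247],172)
s=env.read_camera("scene");t=env.read_camera("top")
def crop(im,x0,y0,w,h,k): return cv2.resize(im[y0:y0+h,x0:x0+w],None,fx=k,fy=k,interpolation=cv2.INTER_CUBIC)
cv2.imwrite("pics/c4.png",np.hstack([crop(s,195,110,60,75,7),crop(t,285,160,50,75,7)]))
E
```

```text
clock: 11.9
tcp_pos: [0.484, -0.1925, 0.247]
orientation: [-0.0, 0.068, 0.998, 0.0]
wrist_force: [1.0, -0.0, -3.7]
finger_gap: 0.0431
t 11.9 tcp [ 0.484  -0.1925  0.247 ] yaw 172.2 tilt [-0.  0. -1.] units [-2.11  0.04 -0.  ] F [ 0.95 -0.01 -3.69] gap 0.0431 j [-0.53  0.2  -0.06  1.31 -0.   -0.4 ] ('roll units', np.float64(0.03316561132694081))
```

View pics/c4.png

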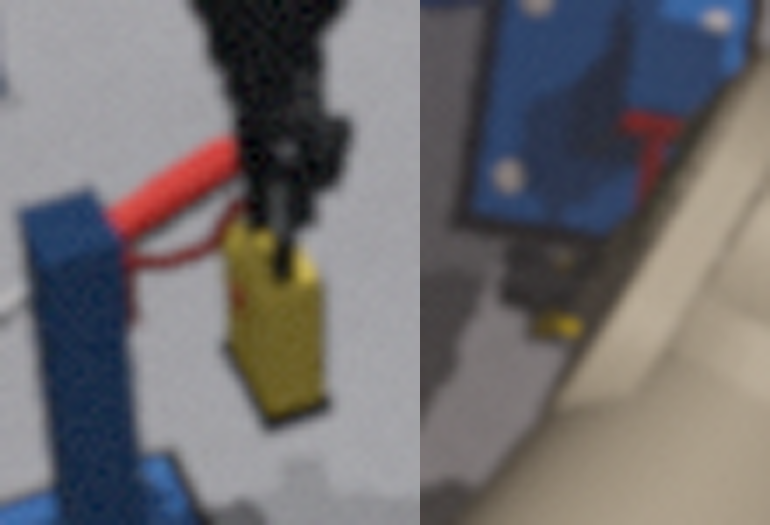

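Scene crop: the hook's tip at (238,208) is just level with the handle and inside its width, with no contact force. Continuing over the tip.

```bash
python3 -m handwheel '[{"dx":-0.3,"dy":0,"dz":0,"roll":0},{"dx":-0.3,"dy":0,"dz":0,"roll":0},{"dx":-0.3,"dy":0,"dz":0,"roll":0},{"dx":0,"dy":0,"dz":0,"roll":0}]'
python3 -m handwheel '[{"dx":-0.3,"dy":0,"dz":0,"roll":0},{"dx":-0.3,"dy":0,"dz":0,"roll":0},{"dx":-0.3,"dy":0,"dz":0,"roll":0},{"dx":-0.2,"dy":0,"dz":0,"roll":0},{"dx":0,"dy":0,"dz":0,"roll":0},{"dx":0,"dy":0,"dz":0,"roll":0}]'
python3 - <<'E'
from h import *
go([.526,-.1975,.247],172)
s=env.read_camera("scene");t=env.read_camera("top")
cv2.imwrite("pics/s5.png",s)
def crop(im,x0,y0,w,h,k): return cv2.resize(im[y0:y0+h,x0:x0+w],None,fx=k,fy=k,interpolation=cv2.INTER_CUBIC)
cv2.imwrite("pics/c5.png",np.hstack([crop(s,190,110,60,75,7),crop(t,285,150,50,75,7)]))
E
```

```text
clock: 12.33
tcp_pos: [0.5029, -0.1955, 0.2472]
orientation: [0.001, 0.068, 0.998, -0.0]
wrist_force: [0.2, 0.3, -2.9]
finger_gap: 0.043
clock: 12.83
tcp_pos: [0.5234, -0.198, 0.247]
orientation: [-0.0, 0.068, 0.998, 0.0]
wrist_force: [-0.3, -0.2, -3.0]
finger_gap: 0.0433
t 12.8333 tcp [ 0.5234 -0.198   0.247 ] yaw 172.18 tilt [-0.001  0.    -1.   ] units [-0.13  0.04  0.  ] F [-0.33 -0.22 -2.99] gap 0.0433 j [-0.51  0.28  0.04  1.33 -0.   -0.37] ('roll units', np.float64(0.030827147748022792))
```

View pics/c5.png

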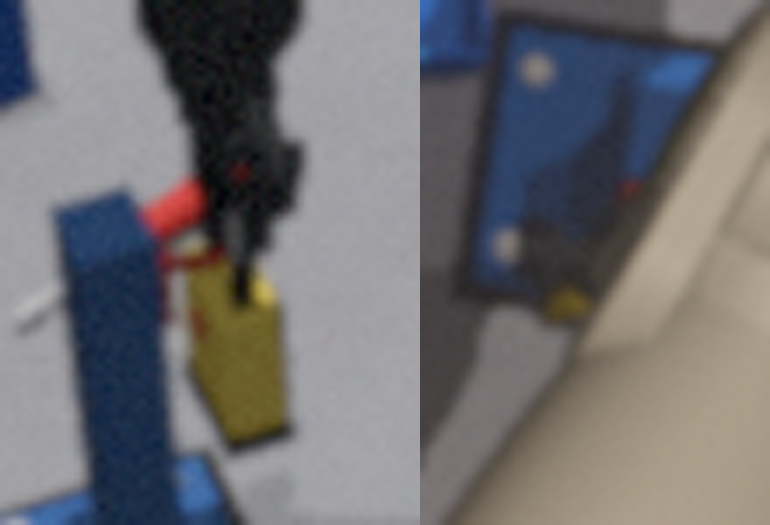

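Run:
```python
from h import *
np.set_printoptions(precision=4,suppress=True)
f=lambda x,y:(190+(x+.5)/7-.5,110+(y+.5)/7-.5)
F=np.array([plane("scene",*f(*p),.115) for p in[(190,374),(235,450),(292,432)]])
print(F,np.linalg.norm(np.diff(F,axis=0),axis=1),"centre",(F[0]+F[2])/2)
T=np.array([plane("scene",*f(*p),.272) for p in[(55,207),(125,190),(158,242),(83,270)]]);print(T.mean(0))
```

```text
[[ 0.5369 -0.2265  0.115 ]
 [ 0.5426 -0.1707  0.115 ]
 [ 0.5122 -0.1657  0.115 ]] [0.056  0.0308] centre [ 0.5246 -0.1961  0.115 ]
[ 0.5859 -0.2027  0.272 ]
```

Lamp centre is 0.5246 against a seat of about 0.5305. I'll go 3 mm further in, then lower to just above the seat.

```bash
python3 -m handwheel '[{"dx":-0.15,"dy":0,"dz":0,"roll":0},{"dx":0,"dy":0,"dz":0.25,"roll":0},{"dx":0,"dy":0,"dz":0.25,"roll":0},{"dx":0,"dy":0,"dz":0.25,"roll":0},{"dx":0,"dy":0,"dz":0.25,"roll":0},{"dx":0,"dy":0,"dz":0,"roll":0},{"dx":0,"dy":0,"dz":0,"roll":0}]'
python3 -c "
from h import *
go([.526,-.1975,.211],172)"
```

```text
clock: 13.52
tcp_pos: [0.5258, -0.1983, 0.2267]
orientation: [-0.001, 0.068, 0.998, 0.0]
wrist_force: [1.0, 0.1, -3.0]
finger_gap: 0.0431
t 13.5167 tcp [ 0.5258 -0.1983  0.2267] yaw 172.17 tilt [-0.001  0.    -1.   ] units [-0.    0.04  0.78] F [ 1.04  0.12 -2.96] gap 0.0431 j [-0.5   0.29  0.    1.28 -0.   -0.37] ('roll units', np.float64(0.028436338073338636))
```

```bash
python3 -m handwheel '[{"dx":0,"dy":0,"dz":0.1,"roll":0},{"dx":0,"dy":0,"dz":0.1,"roll":0},{"dx":0,"dy":0,"dz":0.1,"roll":0},{"dx":0,"dy":0,"dz":0.1,"roll":0},{"dx":0,"dy":0,"dz":0,"roll":0}]'
python3 -m handwheel '[{"dx":0,"dy":0,"dz":0.05,"roll":0},{"dx":0,"dy":0,"dz":0.05,"roll":0},{"dx":0,"dy":0,"dz":0,"roll":0}]'
python3 -m handwheel '[{"dx":0,"dy":0,"dz":0.05,"roll":0},{"dx":0,"dy":0,"dz":0.05,"roll":0},{"dx":0,"dy":0,"dz":0,"roll":0}]'
```

```text
clock: 13.93
tcp_pos: [0.526, -0.1984, 0.2188]
orientation: [-0.0, 0.068, 0.998, 0.0]
wrist_force: [-0.2, 1.1, -3.1]
finger_gap: 0.043
clock: 14.18
tcp_pos: [0.5262, -0.1985, 0.2172]
orientation: [-0.0, 0.068, 0.998, -0.0]
wrist_force: [0.1, -0.1, -2.4]
finger_gap: 0.043
clock: 14.43
tcp_pos: [0.5261, -0.1984, 0.2151]
orientation: [-0.0, 0.068, 0.998, 0.0]
wrist_force: [-0.7, -0.2, -3.6]
finger_gap: 0.0431
```

```bash
python3 -m handwheel '[{"dx":0,"dy":0,"dz":0.05,"roll":0},{"dx":0,"dy":0,"dz":0,"roll":0}]'
python3 -m handwheel '[{"dx":0,"dy":0,"dz":0.05,"roll":0},{"dx":0,"dy":0,"dz":0,"roll":0}]'
python3 -m handwheel '[{"dx":0,"dy":0,"dz":0.05,"roll":0},{"dx":0,"dy":0,"dz":0,"roll":0}]'
```

```text
clock: 14.6
tcp_pos: [0.5262, -0.1984, 0.2141]
orientation: [-0.0, 0.068, 0.998, -0.0]
wrist_force: [-0.7, 0.1, -3.3]
finger_gap: 0.0429
clock: 14.77
tcp_pos: [0.5262, -0.1985, 0.2131]
orientation: [-0.0, 0.068, 0.998, -0.0]
wrist_force: [0.1, -0.1, -3.8]
finger_gap: 0.0432
clock: 14.93
tcp_pos: [0.5263, -0.1985, 0.2123]
orientation: [0.0, 0.068, 0.998, -0.0]
wrist_force: [0.0, -0.2, -2.8]
finger_gap: 0.0431
```

```bash
python3 -m handwheel '[{"dx":0,"dy":0,"dz":0.05,"roll":0},{"dx":0,"dy":0,"dz":0,"roll":0}]'
python3 -m handwheel '[{"dx":0,"dy":0,"dz":0.05,"roll":0},{"dx":0,"dy":0,"dz":0,"roll":0}]'
python3 -m handwheel '[{"dx":0,"dy":0,"dz":0.05,"roll":0},{"dx":0,"dy":0,"dz":0,"roll":0}]'
```

```text
clock: 15.1
tcp_pos: [0.5264, -0.1986, 0.212]
orientation: [0.0, 0.068, 0.998, -0.0]
wrist_force: [-1.7, 0.5, 2.6]
finger_gap: 0.0429
clock: 15.27
tcp_pos: [0.5264, -0.1986, 0.2111]
orientation: [0.001, 0.068, 0.998, -0.0]
wrist_force: [-2.0, 0.9, 5.8]
finger_gap: 0.043
clock: 15.43
tcp_pos: [0.5264, -0.1985, 0.2099]
orientation: [0.0, 0.068, 0.998, -0.0]
wrist_force: [-3.0, 1.2, 5.0]
finger_gap: 0.0431
```

Contact at TCP z = 0.212, so the seat is at about 0.231, as measured, and the hook is starting to slide. There is a -x side force of 3 N, so I'll check that before pulling further.

```bash
python3 -m handwheel '[{"dx":0.05,"dy":0,"dz":0,"roll":0},{"dx":0,"dy":0,"dz":0,"roll":0}]'
python3 - <<'E'
from h import *
s=env.get_state();print(s["ft_torque"].round(3),s["wrist_force"].round(2))
s=env.read_camera("scene")
cv2.imwrite("pics/c6.png",cv2.resize(s[110:200,185:255],None,fx=8,fy=6,interpolation=cv2.INTER_CUBIC) if 0 else cv2.resize(s[115:185,185:255],None,fx=8,fy=8,interpolation=cv2.INTER_CUBIC))
E
```

```text
clock: 15.6
tcp_pos: [0.5262, -0.1986, 0.2099]
orientation: [0.001, 0.068, 0.998, -0.0]
wrist_force: [1.6, 0.9, 4.5]
finger_gap: 0.0428
[ 0.181 -0.291  0.027] [1.63 0.93 4.55]
```

View pics/c6.png

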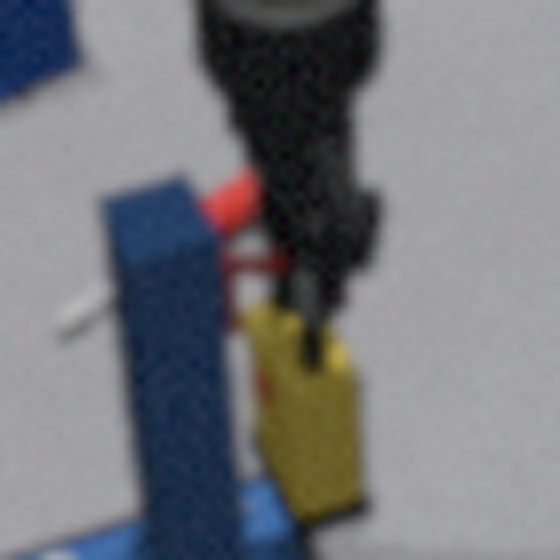

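The side force flips sign with 1 mm, so it is only friction: the bar sits freely on the level part, short of the tip and rise. Continuing down in small steps.

```bash
python3 -m handwheel '[{"dx":0,"dy":0,"dz":0.04,"roll":0},{"dx":0,"dy":0,"dz":0,"roll":0}]'
python3 -m handwheel '[{"dx":0,"dy":0,"dz":0.04,"roll":0},{"dx":0,"dy":0,"dz":0,"roll":0}]'
```

```text
clock: 15.82
tcp_pos: [0.5262, -0.1986, 0.209]
orientation: [0.001, 0.068, 0.998, -0.0]
wrist_force: [1.8, 0.6, 5.3]
finger_gap: 0.043
clock: 15.98
tcp_pos: [0.5261, -0.1986, 0.2081]
orientation: [0.001, 0.068, 0.998, -0.0]
wrist_force: [2.1, 1.3, 5.2]
finger_gap: 0.0432
```

```bash
python3 -m handwheel '[{"dx":0,"dy":0,"dz":0.05,"roll":0},{"dx":0,"dy":0,"dz":0,"roll":0}]'
python3 -m handwheel '[{"dx":0,"dy":0,"dz":0.05,"roll":0},{"dx":0,"dy":0,"dz":0,"roll":0}]'
```

```text
clock: 16.15
tcp_pos: [0.5261, -0.1986, 0.2071]
orientation: [0.001, 0.068, 0.998, -0.0]
wrist_force: [3.4, 0.4, 4.3]
finger_gap: 0.043
clock: 16.32
tcp_pos: [0.5261, -0.1986, 0.2061]
orientation: [0.001, 0.068, 0.998, -0.0]
wrist_force: [3.4, 1.0, 5.9]
finger_gap: 0.0433
```

```bash
python3 -m handwheel '[{"dx":-0.03,"dy":0,"dz":0.04,"roll":0},{"dx":0,"dy":0,"dz":0,"roll":0}]'
python3 -m handwheel '[{"dx":0,"dy":0,"dz":0.04,"roll":0},{"dx":0,"dy":0,"dz":0,"roll":0}]'
```

```text
clock: 16.48
tcp_pos: [0.5261, -0.1986, 0.205]
orientation: [0.0, 0.068, 0.998, -0.0]
wrist_force: [2.1, 0.4, 5.9]
finger_gap: 0.0432
clock: 16.65
tcp_pos: [0.5261, -0.1986, 0.2043]
orientation: [0.0, 0.068, 0.998, -0.0]
wrist_force: [2.4, 0.6, 4.1]
finger_gap: 0.043
```

```bash
python3 -m handwheel '[{"dx":0,"dy":0,"dz":0.04,"roll":0},{"dx":0,"dy":0,"dz":0,"roll":0}]'
python3 -m handwheel '[{"dx":0,"dy":0,"dz":0.03,"roll":0},{"dx":0,"dy":0,"dz":0,"roll":0}]'
```

```text
clock: 16.82
tcp_pos: [0.5261, -0.1985, 0.2034]
orientation: [0.0, 0.068, 0.998, -0.0]
wrist_force: [2.9, 0.3, 5.9]
finger_gap: 0.0433
clock: 16.98
tcp_pos: [0.5261, -0.1986, 0.2029]
orientation: [0.0, 0.068, 0.998, -0.0]
wrist_force: [3.3, 1.1, 5.1]
finger_gap: 0.0427
```

```bash
python3 -m handwheel '[{"dx":-0.03,"dy":0,"dz":0.03,"roll":0},{"dx":0,"dy":0,"dz":0,"roll":0}]'
python3 -m handwheel '[{"dx":0,"dy":0,"dz":0.03,"roll":0},{"dx":0,"dy":0,"dz":0,"roll":0}]'
```

```text
clock: 17.15
tcp_pos: [0.5262, -0.1986, 0.2028]
orientation: [-0.0, 0.068, 0.998, -0.0]
wrist_force: [0.8, 1.1, 8.7]
finger_gap: 0.043
clock: 17.32
tcp_pos: [0.5262, -0.1986, 0.2027]
orientation: [0.0, 0.068, 0.998, -0.0]
wrist_force: [-0.8, 1.0, 11.2]
finger_gap: 0.0433
```

```bash
python3 -m handwheel '[{"dx":0,"dy":0,"dz":0.03,"roll":0},{"dx":0,"dy":0,"dz":0,"roll":0}]'
python3 -m handwheel '[{"dx":0,"dy":0,"dz":0.03,"roll":0},{"dx":0,"dy":0,"dz":0,"roll":0}]'
```

```text
clock: 17.48
tcp_pos: [0.5263, -0.1986, 0.2026]
orientation: [0.0, 0.068, 0.998, -0.001]
wrist_force: [-1.5, 1.5, 13.5]
finger_gap: 0.0429
clock: 17.65
tcp_pos: [0.5263, -0.1986, 0.2025]
orientation: [0.001, 0.068, 0.998, -0.001]
wrist_force: [-2.8, 2.3, 17.0]
finger_gap: 0.0427
```

The hook is on its hard stop: the force rises from 5 to 17 N with no more travel, and home is at z ≈ 0.2026. 17 N is too near the limit, so I'll ease back to about 10 N at once.

```bash
python3 -m handwheel '[{"dx":0,"dy":0,"dz":-0.07,"roll":0},{"dx":0,"dy":0,"dz":0,"roll":0},{"dx":0,"dy":0,"dz":0,"roll":0}]'
```

```text
clock: 17.9
tcp_pos: [0.5262, -0.1986, 0.2027]
orientation: [0.0, 0.068, 0.998, -0.0]
wrist_force: [0.5, 1.4, 10.1]
finger_gap: 0.0429
```

```bash
python3 -m handwheel '[{"dx":0,"dy":0,"dz":0,"roll":0},{"dx":0,"dy":0,"dz":0,"roll":0},{"dx":0,"dy":0,"dz":0,"roll":0},{"dx":0,"dy":0,"dz":0,"roll":0}]'
```

```text
clock: 18.23
tcp_pos: [0.5262, -0.1986, 0.2027]
orientation: [0.0, 0.068, 0.998, -0.0]
wrist_force: [-0.2, 1.5, 9.8]
finger_gap: 0.0432
```

Steady at 10 N with no creep. Holding for a full second more.

```bash
python3 -m handwheel '[{"dx":0,"dy":0,"dz":0,"roll":0},{"dx":0,"dy":0,"dz":0,"roll":0},{"dx":0,"dy":0,"dz":0,"roll":0},{"dx":0,"dy":0,"dz":0,"roll":0},{"dx":0,"dy":0,"dz":0,"roll":0},{"dx":0,"dy":0,"dz":0,"roll":0},{"dx":0,"dy":0,"dz":0,"roll":0},{"dx":0,"dy":0,"dz":0,"roll":0}]'
python3 -m handwheel '[{"dx":0,"dy":0,"dz":0,"roll":0},{"dx":0,"dy":0,"dz":0,"roll":0},{"dx":0,"dy":0,"dz":0,"roll":0},{"dx":0,"dy":0,"dz":0,"roll":0}]'
python3 - <<'E'
from h import *
s=env.read_camera("scene");print(env.get_state()["ft_torque"].round(3))
cv2.imwrite("pics/c7.png",cv2.resize(s[115:190,180:255],None,fx=8,fy=8,interpolation=cv2.INTER_CUBIC))
E
```

```text
clock: 18.9
tcp_pos: [0.5262, -0.1986, 0.2027]
orientation: [0.0, 0.068, 0.998, -0.0]
wrist_force: [-0.6, 1.2, 9.8]
finger_gap: 0.0431
clock: 19.23
tcp_pos: [0.5262, -0.1986, 0.2027]
orientation: [0.0, 0.068, 0.998, -0.0]
wrist_force: [-1.3, 0.5, 9.2]
finger_gap: 0.043
[ 0.195 -0.022  0.019]
```

View pics/c7.png

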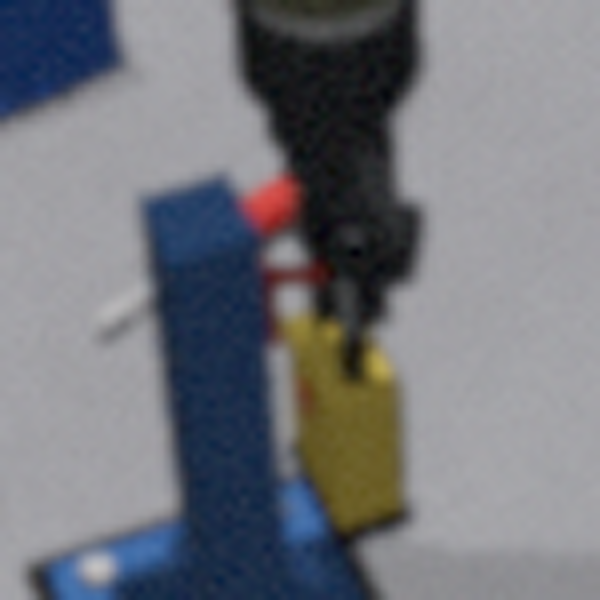

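Held over 1.2 s at 9 to 10 N, with no creep and the hook home after 9.3 mm of slide. Relieving the pull to zero before opening.

```bash
python3 -m handwheel '[{"dx":0,"dy":0,"dz":-0.05,"roll":0},{"dx":0,"dy":0,"dz":-0.04,"roll":0},{"dx":0,"dy":0,"dz":0,"roll":0},{"dx":0,"dy":0,"dz":0,"roll":0},{"dx":0,"dy":0,"dz":0,"roll":0}]'
```

```text
clock: 19.7
tcp_pos: [0.5258, -0.1984, 0.203]
orientation: [-0.001, 0.068, 0.998, 0.0]
wrist_force: [0.7, 0.7, 0.9]
finger_gap: 0.0429
```

```bash
python3 -m handwheel '[{"dx":0,"dy":0,"dz":0,"roll":0},{"dx":0,"dy":0,"dz":0,"roll":0},{"dx":0,"dy":0,"dz":0,"roll":0},{"dx":0,"dy":0,"dz":0,"roll":0}]' 110 20
python3 -m handwheel '[{"dx":0,"dy":0,"dz":0,"roll":0},{"dx":0,"dy":0,"dz":0,"roll":0},{"dx":0,"dy":0,"dz":0,"roll":0},{"dx":0,"dy":0,"dz":0,"roll":0},{"dx":0,"dy":0,"dz":0,"roll":0},{"dx":0,"dy":0,"dz":0,"roll":0},{"dx":0,"dy":0,"dz":0,"roll":0}]' 20
python3 - <<'E'
from h import *
s=env.read_camera("scene");t=env.read_camera("top")
cv2.imwrite("pics/c8.png",np.hstack([cv2.resize(s[115:190,190:245],None,fx=7,fy=7,interpolation=cv2.INTER_CUBIC),cv2.resize(t[150:225,285:335],None,fx=7,fy=7,interpolation=cv2.INTER_CUBIC)]))
E
```

```text
clock: 20.03
tcp_pos: [0.5261, -0.1983, 0.2031]
orientation: [-0.0, 0.068, 0.998, 0.0]
wrist_force: [1.1, 0.6, 0.3]
finger_gap: 0.0487
clock: 20.62
tcp_pos: [0.5264, -0.1985, 0.2035]
orientation: [0.0, 0.068, 0.998, -0.0]
wrist_force: [-0.3, 0.9, -0.0]
finger_gap: 0.0781
```

View pics/c8.png

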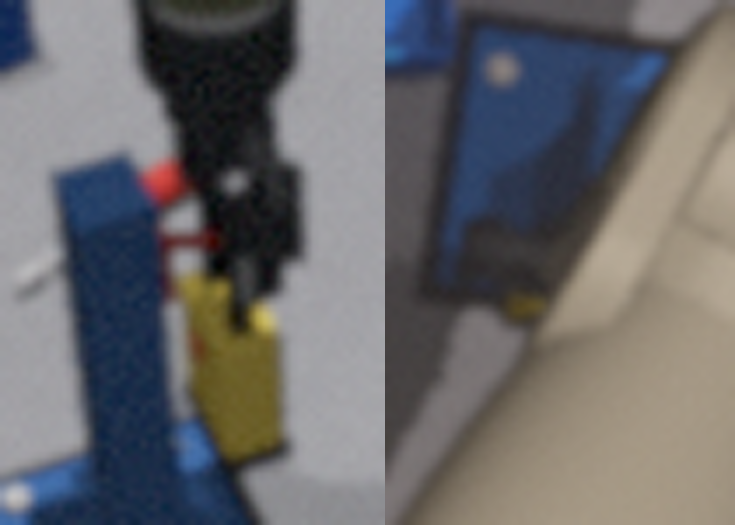

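The lamp hangs on the hook upright, and the fingers are open and clear of it. Retracting straight up.

```bash
python3 -m handwheel '[{"dx":0,"dy":0,"dz":-0.1,"roll":0},{"dx":0,"dy":0,"dz":-0.2,"roll":0},{"dx":0,"dy":0,"dz":-0.3,"roll":0},{"dx":0,"dy":0,"dz":-0.4,"roll":0},{"dx":0,"dy":0,"dz":-0.5,"roll":0},{"dx":0,"dy":0,"dz":-0.5,"roll":0},{"dx":0,"dy":0,"dz":-0.5,"roll":0},{"dx":0,"dy":0,"dz":-0.5,"roll":0}]'
python3 -m handwheel '[{"dx":0.2,"dy":0,"dz":-0.6,"roll":0},{"dx":0.4,"dy":0,"dz":-0.6,"roll":0},{"dx":0.6,"dy":0,"dz":-0.6,"roll":0},{"dx":0.6,"dy":0.5,"dz":-0.3,"roll":0},{"dx":0.6,"dy":0.8,"dz":0,"roll":0},{"dx":0.6,"dy":0.9,"dz":0,"roll":0},{"dx":0.5,"dy":0.9,"dz":0,"roll":0},{"dx":0,"dy":0.9,"dz":0,"roll":0}]'
python3 -m handwheel '[{"dx":0,"dy":0.9,"dz":0,"roll":0},{"dx":0,"dy":0.9,"dz":0,"roll":0},{"dx":0,"dy":0.9,"dz":0,"roll":0},{"dx":0,"dy":0.9,"dz":0,"roll":0},{"dx":0,"dy":0.9,"dz":0,"roll":0},{"dx":0,"dy":0,"dz":0,"roll":0},{"dx":0,"dy":0,"dz":0,"roll":0},{"dx":0,"dy":0,"dz":0,"roll":0}]'
python3 - <<'E'
from h import *
go([.4,0,.3])
s=env.read_camera("scene");t=env.read_camera("top")
cv2.imwrite("pics/s9.png",s);cv2.imwrite("pics/t9.png",t)
cv2.imwrite("pics/c9.png",np.hstack([cv2.resize(s[115:190,185:245],None,fx=7,fy=7,interpolation=cv2.INTER_CUBIC),cv2.resize(t[150:225,285:335],None,fx=7,fy=7,interpolation=cv2.INTER_CUBIC)]))
E
```

```text
clock: 21.38
tcp_pos: [0.5266, -0.1986, 0.2651]
orientation: [0.0, 0.068, 0.998, -0.0]
wrist_force: [0.1, 0.8, 0.6]
finger_gap: 0.0788
clock: 22.05
tcp_pos: [0.4655, -0.1087, 0.3068]
orientation: [0.0, 0.069, 0.998, -0.0]
wrist_force: [-0.4, -0.3, -0.1]
finger_gap: 0.0789
clock: 22.72
tcp_pos: [0.4798, -0.0209, 0.306]
orientation: [0.0, 0.068, 0.998, -0.0]
wrist_force: [-0.2, -0.8, 0.4]
finger_gap: 0.0787
t 22.7167 tcp [ 0.4798 -0.0209  0.306 ] yaw 172.18 tilt [ 0.    -0.001 -1.   ] units [4.1  0.49 0.3 ] F [-0.23 -0.8   0.39] gap 0.0787 j [-0.21  0.12 -0.02  1.43 -0.   -0.07]
```

View pics/c9.png

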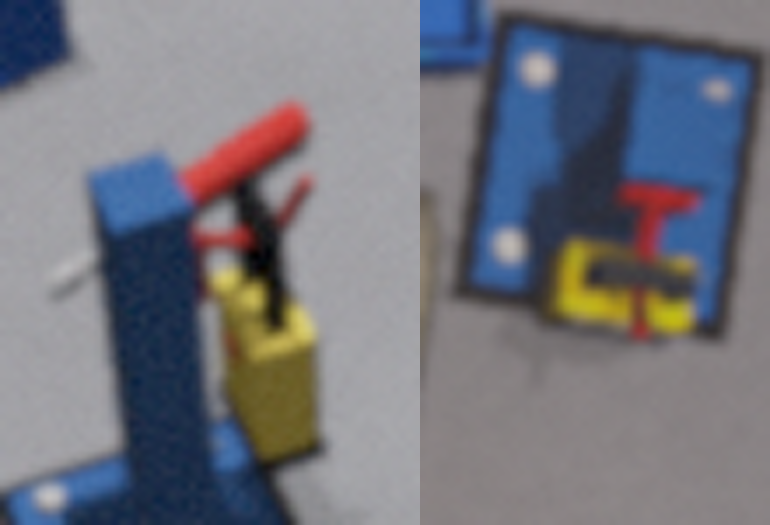

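View pics/t9.png

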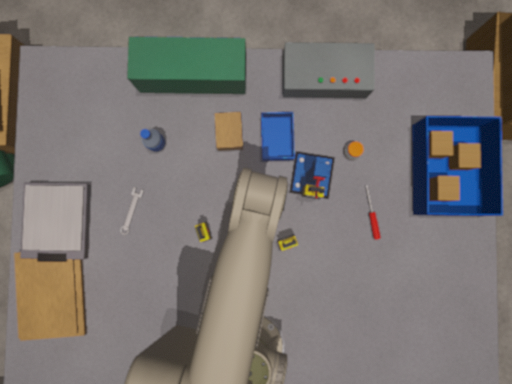

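The lamp hangs on the hook's level part in the middle (top view (315,189)), the hook passes through its window, and the bystanders are unchanged. I'll wait a second and check that it hangs still.

```bash
python3 -m handwheel '[{"dx":0,"dy":0,"dz":0,"roll":0},{"dx":0,"dy":0,"dz":0,"roll":0},{"dx":0,"dy":0,"dz":0,"roll":0},{"dx":0,"dy":0,"dz":0,"roll":0},{"dx":0,"dy":0,"dz":0,"roll":0},{"dx":0,"dy":0,"dz":0,"roll":0},{"dx":0,"dy":0,"dz":0,"roll":0},{"dx":0,"dy":0,"dz":0,"roll":0}]'
python3 -m handwheel '[{"dx":0,"dy":0,"dz":0,"roll":0},{"dx":0,"dy":0,"dz":0,"roll":0},{"dx":0,"dy":0,"dz":0,"roll":0},{"dx":0,"dy":0,"dz":0,"roll":0},{"dx":0,"dy":0,"dz":0,"roll":0},{"dx":0,"dy":0,"dz":0,"roll":0},{"dx":0,"dy":0,"dz":0,"roll":0},{"dx":0,"dy":0,"dz":0,"roll":0}]'
python3 - <<'E'
from h import *
P=[("scene",cv2.imread("pics/s9.png")),("top",cv2.imread("pics/t9.png")),("scene0",cv2.imread("pics/s9.png"))]
def cen(im,b):
    x0,y0,x1,y1=b;h=cv2.cvtColor(im[y0:y1,x0:x1],cv2.COLOR_BGR2HSV);m=cv2.moments(cv2.inRange(h,(20,120,40),(35,255,255)),True);return np.round([m["m10"]/m["m00"]+x0,m["m01"]/m["m00"]+y0,m["m00"]],2)
for i in range(3):
    s=env.read_camera("scene");t=env.read_camera("top")
    print(cen(s,(205,145,240,185)),cen(t,(295,175,335,205)))
print("before",cen(P[0][1],(205,145,240,185)),cen(P[1][1],(295,175,335,205)))
# bystander change: blurred diff with first pictures
for n,a,b in(("scene0",s,"pics/scene0.png"),("top0",t,"pics/top0.png")):
    d=cv2.absdiff(cv2.GaussianBlur(a,(5,5),0),cv2.GaussianBlur(cv2.imread(b),(5,5),0)).max(2);cv2.imwrite(f"pics/d_{n}.png",d*3)
E
```

```text
clock: 23.48
tcp_pos: [0.4802, -0.0205, 0.3055]
orientation: [-0.0, 0.068, 0.998, -0.0]
wrist_force: [0.2, 0.5, 0.0]
finger_gap: 0.0788
clock: 24.15
tcp_pos: [0.4802, -0.0205, 0.3055]
orientation: [-0.0, 0.068, 0.998, -0.0]
wrist_force: [-0.2, 0.1, 0.1]
finger_gap: 0.0784
[222.78 167.02 247.  ] [311.31 191.58 118.  ]
[222.73 166.85 248.  ] [311.17 191.58 118.  ]
[222.78 166.87 248.  ] [311.17 191.58 118.  ]
before [222.87 167.03 249.  ] [311.38 191.63 119.  ]
```

View pics/d_scene0.png

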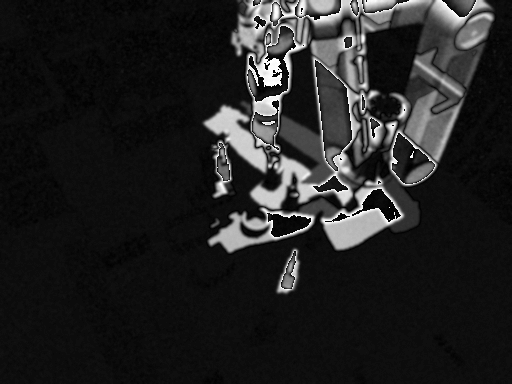

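The lamp's centroid is steady to 0.2 px. The only changes since the start are the moved lamp, the hook, the arm and its shadows. Handing in.

```bash
python3 -c "
from workcell import env
print(env.hand_in(), env.get_state()['clock'])"
```

```text
the job is handed in; nothing more can be done
the job is handed in; nothing more can be done
```

The leftmost yellow lamp is hanging still on the red hook, the hook is fully home, and I handed the job in at about 24.5 s. I took the lamp by its handle, brought it over the hook's tip and pulled it down. The hook slid about 9.3 mm to its hard stop. I then held a steady 9–10 N beyond the lamp's weight for over 1.2 s with no creep, eased the pull to about zero and let go.

- **Last checks:** the lamp's position in the pictures stayed within about 0.2 px over the last 1.5 s, and the wrist force is zero. In the scene-view comparison with the start, only the lamp, hook, arm and shadows had changed.
- **Pull overshoot:** while I was finding the hard stop, the pull briefly read 17.0 N, with about 0.7 N of noise. That is under the 18 N limit but closer than I wanted, and I backed off at once.
- **Post position:** the base plate's bolts put the post's axis about 9 mm from where the hook and post top put it. I used the hook-based position, and contact came at the height it predicted.

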